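# Lock the tall cup onto the nut mill and switch it on

### The job

Set the taller of the two steel cups upright into the collar of the nut mill, its two pins down through the two gaps, and twist it clockwise (seen from above) until it is drawn down tight and stops. Then push the mill's knob in, turn it clockwise past its safety stop to the end of its travel, and let it spring back up. Leave the low cup standing where it is.

Things in the scene. Friction and masses are not known exactly. Their poses are not given: they have to be found in the camera images.
- tall_cup_mid (a point): Taller cup: closed, round, steel, 104 mm high, 0.2-0.45 kg, body 75 mm across. Point on its axis, 52 mm above its foot; own z up. A black bar grip on top, 56 mm long (own x), 22 wide (own y), 24 high (28 to 52 mm above this point), may be held over its ends or its sides. A half turn about z gives the same cup.
- tall_cup_foot (a point): Centre of the underside of the tall cup's foot, same axes. A neck 56 mm across, bevelled below, rises 24 mm to an 80 mm flange. From the neck two round bayonet pins, 7 mm thick, stick out along own +x and -x (right below the ends of the bar grip) to 77 mm over their ends, their centre line 7 mm above the foot.
- low_cup_mid (a point): The low cup: like the tall one, with the same grip, neck and pins, but only 70 mm high; this point is on its axis, 35 mm above its foot. It is not used and stays where it stands.
- mill_socket (a point): Mill: grey fixed housing, 150 x 290 mm. Point: centre of the top of its aluminium collar (100 mm across, top 69 mm above the counter). Own z up; own x through the two gaps in the collar's inner lip, at +x and -x (stripes on the deck). Lip hole 61 mm, inside 82 mm across; a pin may pass a gap up to 8 degrees off. Put in, the cup's foot lands 18 mm below this point on a sprung seat.
- mill_lock (a point): Same point, turned 72 degrees clockwise from above: own x is where the pins and bar grip point when locked (black squares). Turned clockwise, pins run under ramps (10 to 60 degrees from the gaps) that draw the cup down 3 mm against the seat's spring (6 to 10 N, twist under 0.5 N m), then level, to a hard stop at 72; the foot is then 21 mm below this point. Friction keeps it locked.
- knob_grip (a point): The mill's black knob, 150 mm from the collar's centre along mill_socket's +y, on a deck 75 mm above the counter. Point on its vertical axis, 14 mm below the top of its bar grip (46 mm long along own x, 18 wide along own y, 30 high: from 16 below to 14 above this point), over a round skirt 48 mm across. Moves and turns with the knob.
- knob (a joint): Turn of the knob in rad: 0 = off, grows clockwise seen from above, end stop at 1.3 = run. Unless pushed in, it stops at about 0.45 (safety stop). Pushed in by more than 5.5 mm it turns on; beyond about 0.85 it is past the stop and springs up when let go.
- knob_push (a joint): How far the knob is pushed in, in m: 0 = up, 0.007 = fully down; spring, 4 N at the start and about 10 N fully down.
There are look-alikes about, which are no part of the job. What is shaped like the part that bears tall_cup_mid but purple is not meant.

How it is judged:
By the outcome, as a careful person would: the job done as asked, in the order asked, and still so for the second after the job is handed in, with the robot touching nothing.
It also fails if it takes over 58 s, if anything falls off the work surface, if the arm or the gripper's body presses on something with over 40 N, if the wrist force passes 120 N, or if a joint passes its speed limit or range.

### The arm

A 6-joint arm with a two-finger parallel gripper is mounted at the origin on a cart in front of the work surface, level with it; the furniture and walls round the work are solid. World frame = base frame: x ahead of the robot, y to its left, z up, the work surface at z = 0. Lengths are in m, angles in rad, forces in N, time in s.
With the tool pointing down it reaches from about 0.35 to 0.775 m from the base axis. Payload 7.3 kg.
Tool frame: the origin (TCP) lies on the centre line of the jaws, within the pads' length; the fingertips stand 11 mm ahead of it and the grasp point (between the pads) lies 8 mm behind it; z points along the fingers, y is the direction in which the jaws open and shut (so a half turn about z gives the same grasp; the last joint's range is limited). The gripper opens to 92 mm and grips with 3 to 60 N. Pads are 19 mm wide; open, the fingers measure 130 mm over their backs; the gripper's body (75 mm by 190 mm) begins 47 mm behind the grasp point.
Start: joints at [-1.276, 0.342, 1.524, -0, 1.275, -0.146], TCP at [0.224, -0.475, 0.238] pointing down, gripper open.
Joint ranges: [-2.53, 2.53], [-0.77, 2.02], [0.04, 2.7], [-1, 4.14], [0.28, 2.66], [-3.11, 3.11]. Speed limits (rad/s): [2.57, 2.57, 3.14, 3.14, 3.14, 3.14].

### API

Orientations are given as [roll, pitch, yaw] about the fixed x, y, z axes, in that order (R = Rz(yaw) Ry(pitch) Rx(roll)).
In Python, from cell import robot gives the robot as it stands.
- The arm moves only by the tool jog_arm, never from a script. Its argument "deltas" is one flat list of numbers, 6 for each row, row after row: the shift along the world's x, y, z in units of 0.1 m (1.0 is 0.1 m), then the turn, a rotation vector about the world's x, y, z in units of 90 degrees (1.0 is 90 degrees). A call has 1 to 5 rows; each row is the pose to reach, as a shift and turn from the pose commanded when the call began; what a row does not reach only later rows make up. A row lasts 1/12 s, in which the tool goes at most 41.7 mm and 7.16 degrees, less where a joint would pass 70% of its speed; a pose out of reach is approached as far as the arm can. A call with a number of a shift or a turn outside -1 to 1 is refused whole. A call with a gripper value outside its range is refused whole. "claw" is the opening, from 0 (shut) to 1 (fully open), set as the call begins (left out, the last holds). The fingers move at their own pace and stop on an object; "newtons" is the grip in N (left out, the last holds). Time passes only in rows, so rows that repeat a pose let the fingers close. It gives the time, the measured TCP pose, the force and the opening at its end, in the units of the state.
- robot.observe(): the state, without advancing time (a new reading comes with each control period).
- robot.read_camera(name): name is "scene" or "top" or "wrist"; returns the picture (400x640x3 uint8, red, green, blue); there is no depth.
- robot.camera_params(name): a dict with "fx", "fy", "cx", "cy" (pixels), "R" (3x3) and "t" (3): a world point X has camera coordinates R X + t. Camera axes: x right, y down, z forward; pixel columns grow to the right and rows downward; lengths in m; the calibration is good to about 2 mm. A picture is of the moment at which its call begins: read the wrist's pose just before it. camera_params takes no time and is no camera call; for the wrist camera it gives the pose at the moment of the call.
- robot.hand_in(): hands the job in, once; it reports no verdict.
The state is a dict: "time": time; "qpos": joint angles; "qvel": joint speeds; "joint_efforts": joint torques, N m; "tool_pos": TCP position; "tool_rot": TCP orientation; "contact_force": force on the tool from outside, world axes, zero at the start; "torque": the same for the moment, N m; "opening": finger opening in m.
Only numpy, scipy, OpenCV 4.12 (cv2) and the standard library are available. Lean on these libraries where they do the work, as an engineer would, in place of code of your own. Each camera call takes 0.05 s, during which the arm holds its last target. There are 200 camera calls.

## Working session

There is one attempt and no reset: what is moved stays moved. The work goes in short steps, Python scripts to look and compute and a tool call to move; the robot and the scene stay as the last step left them, time stands still between calls to the robot, and variables do not carry over. Pictures are saved under pics/ and viewed, about 8 in all and at most 12, crops included, and the job is handed in when it is done.

Besides the shell and the picture viewer there is one more tool, called after "Emit:" by a JSON object that holds its "method" and its "body". jog_arm: Moves the arm, as the interface text tells. Its arguments: {"type":"object","properties":{"deltas":{"type":"array","items":{"type":"number"}},"claw":{"type":"number"},"newtons":{"type":"number"}},"required":["deltas"]}

```bash
mkdir -p pics; ls
cat > h.py <<'E'
import numpy as np, cv2
from cell import robot
def shot(n,f):
    p=robot.camera_params(n); im=robot.read_camera(n); im=np.ascontiguousarray(im[:,:,::-1]); cv2.imwrite('pics/'+f,im); return p,im
def ray(p,u,v,z):
    R=np.array(p['R']);t=np.array(p['t']);c=-R.T@t
    d=R.T@np.array([(u-p['cx'])/p['fx'],(v-p['cy'])/p['fy'],1]); return c+d*(z-c[2])/d[2]
def proj(p,X):
    c=np.array(p['R'])@np.array(X)+np.array(p['t']); return np.array([p['fx']*c[0]/c[2]+p['cx'],p['fy']*c[1]/c[2]+p['cy']])
E
python3 - <<'E'
from h import *
print(robot.observe())
_,a=shot('top','a.png');_,b=shot('scene','b.png')
cv2.imwrite('pics/ab.png',cv2.resize(np.vstack([a,b]),(800,1000)) if 0 else a)
for n in('top','scene'):print(robot.camera_params(n))
E
```

```text
pics
{'time': 0.0, 'qpos': array([-1.27603986e+00,  3.42709730e-01,  1.52504767e+00, -7.84271522e-07,
        1.27539684e+00, -1.45989469e-01]), 'qvel': array([-0.00121648,  0.00025466, -0.00022697, -0.00218851,  0.00105791,
        0.00013497]), 'joint_efforts': array([-1.11443722e-03, -4.31248212e+01, -2.44212538e+01,  7.17292889e-02,
        5.61598269e-02, -1.34935053e-04]), 'tool_pos': array([ 0.22387864, -0.47442477,  0.237041  ]), 'tool_rot': array([-3.14004756e+00, -2.26425267e-04,  4.40745989e-01]), 'contact_force': array([0.14665975, 0.00615669, 0.27261056]), 'torque': array([-0.02002308,  0.02450036, -0.01527205]), 'opening': 0.09192343715889098}
{'fx': 462.1232534816339, 'fy': 462.1232534816339, 'cx': 321.1844194782249, 'cy': 201.94952964993303, 'R': array([[-0.02112044, -0.99964866, -0.01601505],
       [-0.98839095,  0.02328788, -0.15013663],
       [ 0.15045684,  0.01265817, -0.98853554]]), 't': array([0.00329088, 0.61176467, 1.16200123])}
{'fx': 480.7494016385845, 'fy': 480.7494016385845, 'cx': 315.8045904241437, 'cy': 202.87142916803563, 'R': array([[-0.6086864 , -0.79312205,  0.0214073 ],
       [-0.39535183,  0.27980126, -0.87487609],
       [ 0.68789373, -0.5409886 , -0.48387348]]), 't': array([0.3560593 , 0.31168832, 1.109906  ])}
```

View pics/a.png

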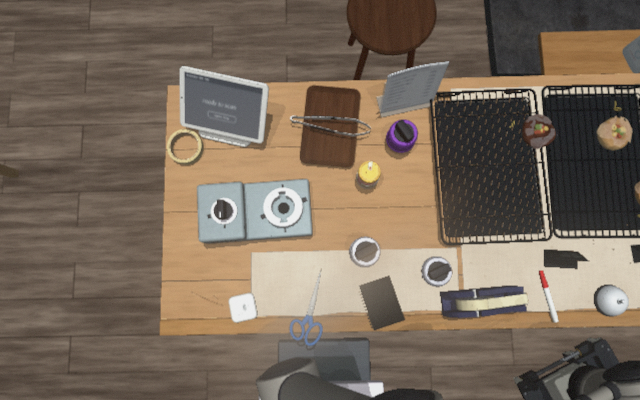

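View pics/b.png

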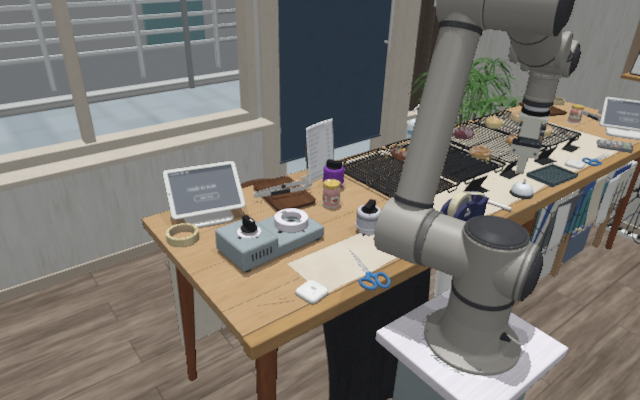

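Candidates: cup A at top pixel (365,251), cup B at (437,271), and a purple look-alike at (402,135). The mill collar is at (283,208) and the knob at (223,210). I'll take one close crop to choose between A and B.

Run:
```python
from h import *
a=cv2.imread('pics/a.png')
c=cv2.resize(a[225:300,335:470],None,fx=5.9,fy=5.9,interpolation=3)[:300*2]
m=cv2.resize(a[175:250,190:325],None,fx=5.9,fy=5.9,interpolation=3)
o=np.vstack([c,m]); o=cv2.resize(o,(540,600)); cv2.imwrite('pics/c.png',o); print(c.shape)
p=robot.camera_params('top')
for n,u,v in(('A',365,251),('B',437,271),('collar',283,208),('knob',223,210)):
    print(n,[ray(p,u,v,z).round(3).tolist() for z in(.0,.07,.104)])
```

```text
(442, 796, 3)
A [[0.484, -0.124, 0.0], [0.481, -0.118, 0.07], [0.479, -0.116, 0.104]]
B [[0.427, -0.312, 0.0], [0.427, -0.296, 0.07], [0.427, -0.288, 0.104]]
collar [[0.605, 0.094, 0.0], [0.595, 0.087, 0.07], [0.59, 0.084, 0.104]]
knob [[0.603, 0.257, 0.0], [0.593, 0.242, 0.07], [0.588, 0.234, 0.104]]
```

View pics/c.png

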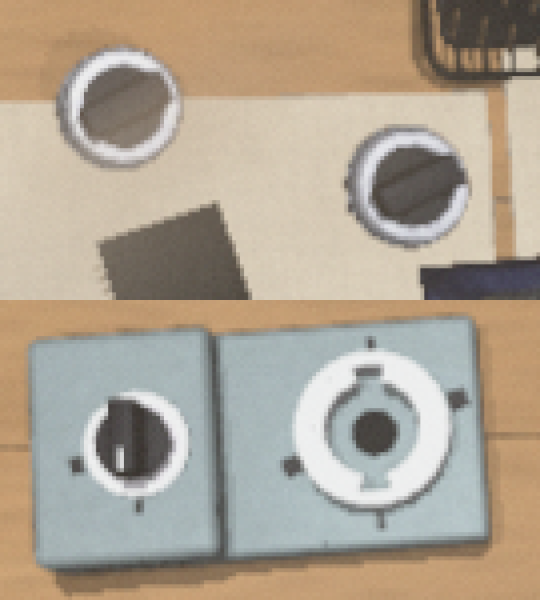

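The crop shows A with its bar at about 30° and B similar. The mill's gaps are at the top and bottom of the collar, and the black squares sit to the right and left. Height is still unclear, so I'll compare the scene view with projections and take a wrist view.

Run:
```python
from h import *
p=robot.camera_params('scene')
for x,n in(((.479,-.116),'A'),((.427,-.29),'B')):
    for z in(0,.07,.08,.104):print(n,z,proj(p,[*x,z]).round())
b=cv2.imread('pics/b.png')
pw,w=shot('wrist','w.png'); print(pw)
c=cv2.resize(b[180:255,320:440],(640,400),interpolation=3)
cv2.imwrite('pics/d.png',cv2.resize(np.vstack([c,w]),(480,600)))
print(robot.observe()['time'])
```

```text
A 0 [366. 232.]
A 0.07 [368. 212.]
A 0.08 [368. 209.]
A 0.104 [368. 202.]
B 0 [416. 222.]
B 0.07 [419. 203.]
B 0.08 [419. 200.]
B 0.104 [420. 194.]
{'fx': 353.8874273993688, 'fy': 353.8874273993688, 'cx': 322.683624750532, 'cy': 198.95122793367022, 'R': array([[ 0.42725016, -0.90413288, -0.00101627],
       [-0.86772244, -0.41035957,  0.28046886],
       [-0.25399816, -0.11894852, -0.95986259]]), 't': array([-0.5254196 , -0.03553834,  0.38936789])}
0.15
```

View pics/d.png

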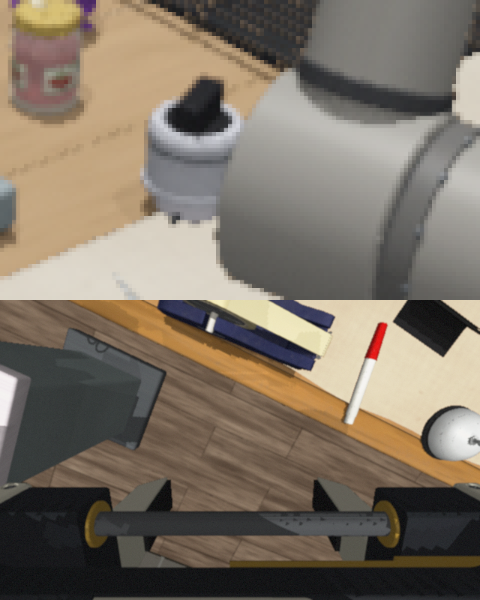

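The scene crop shows A's grip top at about row 200 and its foot at about row 234. Flange to rim is about 16 px, which matches 104 mm, so A (365,251) is the tall cup. I'm moving above A.

Emit:
{"method": "jog_arm", "body": {"deltas": [0.21,0.3,0,0,0,0,0.42,0.6,0,0,0,0,0.64,0.9,0,0,0,0], "claw": 1}}

```text
time: 0.4
tool_pos: [0.2881, -0.3838, 0.2373]
tool_rot: [-3.141, -0.0, 0.439]
contact_force: [0.6, -0.1, 0.6]
opening: 0.0918
```

Emit:
{"method": "jog_arm", "body": {"deltas": [0.21,0.3,0,0,0,0,0.42,0.6,0,0,0,0,0.64,0.9,0,0,0,0]}}

```text
time: 0.65
tool_pos: [0.3525, -0.2932, 0.2376]
tool_rot: [-3.141, 0.0, 0.44]
contact_force: [1.0, 0.2, -0.4]
opening: 0.0919
```

Emit:
{"method": "jog_arm", "body": {"deltas": [0.21,0.3,0,0,0,0,0.42,0.6,0,0,0,0,0.64,0.9,0,0,0,0]}}

```text
time: 0.9
tool_pos: [0.4165, -0.2031, 0.2377]
tool_rot: [-3.142, 0.0, 0.441]
contact_force: [0.3, -0.4, -0.6]
opening: 0.0914
```

Emit:
{"method": "jog_arm", "body": {"deltas": [0.21,0.3,-0.1,0,0,0,0.42,0.6,-0.3,0,0,0,0.64,0.87,-0.4,0,0,0,0.64,0.87,-0.4,0,0,0]}}

```text
time: 1.23
tool_pos: [0.4814, -0.1129, 0.1953]
tool_rot: [-3.138, 0.001, 0.445]
contact_force: [-0.9, 0.4, -0.3]
opening: 0.0918
```

Run:
```python
from h import *
p,w=shot('wrist','w1.png'); s=robot.observe(); print(s['time'],s['tool_pos'],s['tool_rot'])
np.save('p1.npy',p,allow_pickle=True)
print(proj(p,[.48,-.117,.104]),proj(p,[.48,-.117,.0]))
```

```text
1.2833 [ 0.48049963 -0.11508882  0.19624219] [-3.13918287e+00  1.75018357e-03  4.45521414e-01]
[326.04522687 211.0925642 ] [325.45851129 177.98674347]
```

View pics/w1.png

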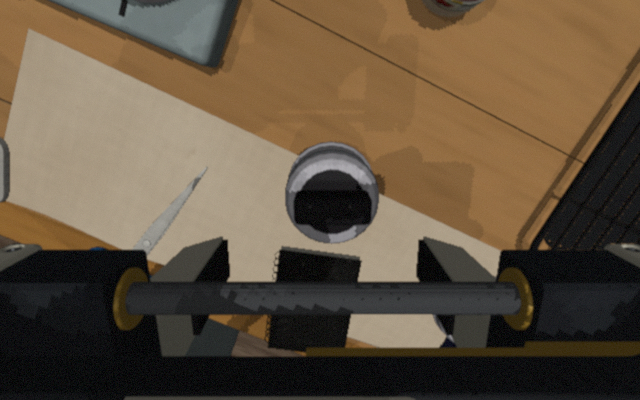

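The wrist view shows cup A with its bar level, from (295,208) to (371,208), and the body about 93 px across. Those sizes leave the height ambiguous, so I'll overlay tall and low outlines before grasping.

```bash
cat >> h.py <<'E'
def model(p,im,x,y,yaw,H,col,sc,off):
    def P(q): return ((np.array([proj(p,k) for k in q])-off+.5)*sc-.5).round().astype(int)
    a=np.linspace(0,2*np.pi,60); c,s=np.cos(yaw),np.sin(yaw)
    for r,z in((.0375,H-.024),(.040,.024)): cv2.polylines(im,[P([(x+r*np.cos(t),y+r*np.sin(t),z) for t in a])],1,col,1)
    cv2.polylines(im,[P([(x+c*u-s*v,y+s*u+c*v,H) for u,v in((.028,.011),(-.028,.011),(-.028,-.011),(.028,-.011))])],1,col,1)
E
python3 - <<'E'
from h import *
out=[]
for f,n,(u0,v0,w,h),s in(('w1.png','wrist',(270,130,130,125),2.4*1),('a.png','top',(345,233,40,38),7.8),('b.png','scene',(350,190,40,52),7.8)):
    im=cv2.imread('pics/'+f); p=np.load('p1.npy',allow_pickle=True).item() if n=='wrist' else robot.camera_params(n)
    row=[]
    for H,col in((.104,(0,0,255)),(.07,(0,255,0))):
        # position from bar-centre top pixel in wrist
        xy=ray(np.load('p1.npy',allow_pickle=True).item(),333,208,H)[:2]; print(H,xy)
        c=cv2.resize(im[v0:v0+h,u0:u0+w],None,fx=s,fy=s,interpolation=3)
        model(p,c,*xy,np.radians(-64.5),H,col,s,np.array([u0,v0])); row.append(c)
    out.append(np.vstack(row))
hh=max(o.shape[0] for o in out)
cv2.imwrite('pics/e.png',cv2.resize(np.hstack([np.pad(o,((0,hh-o.shape[0]),(0,0),(0,0))) for o in out]),None,fx=.73,fy=.73))
E
```

```text
0.104 [ 0.48418294 -0.12042055]
0.07 [ 0.47472189 -0.12596482]
0.104 [ 0.48418294 -0.12042055]
0.07 [ 0.47472189 -0.12596482]
0.104 [ 0.48418294 -0.12042055]
0.07 [ 0.47472189 -0.12596482]
```

View pics/e.png

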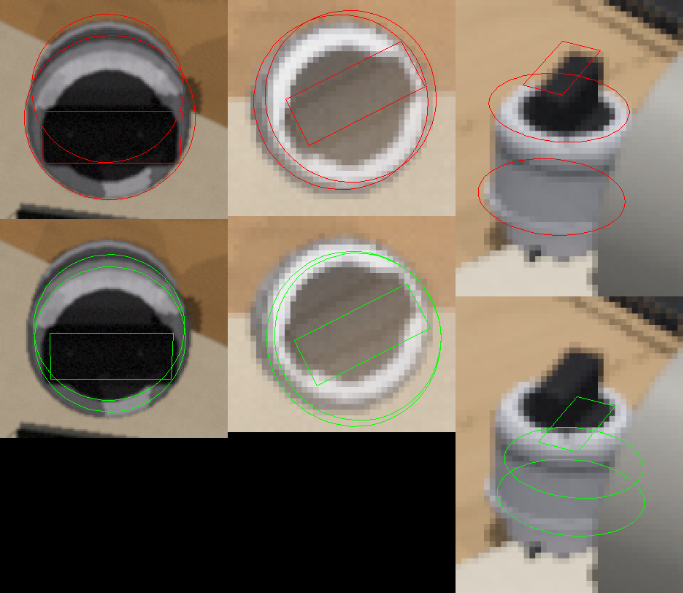

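The tall model fits all three views and the low one does not, so A is confirmed at about (0.482, -0.117), bar yaw about -64.5°. I'm descending and gripping it over the ends.

Emit:
{"method": "jog_arm", "body": {"deltas": [0.02,-0.02,-0.2,0,0,0,0.02,-0.02,-0.4,0,0,0,0.02,-0.02,-0.6,0,0,0]}}

```text
time: 1.53
tool_pos: [0.4819, -0.1208, 0.1375]
tool_rot: [3.14, -0.001, 0.44]
contact_force: [0.4, 0.3, 0.7]
opening: 0.0918
```

Emit:
{"method": "jog_arm", "body": {"deltas": [0,0,-0.2,0,0,0,0,0,-0.35,0,0,0,0,0,-0.42,0,0,0,0,0,-0.42,0,0,0]}}

```text
time: 1.87
tool_pos: [0.4809, -0.1204, 0.0947]
tool_rot: [-3.14, 0.002, 0.44]
contact_force: [-0.3, 0.8, 0.1]
opening: 0.092
```

Emit:
{"method": "jog_arm", "body": {"deltas": [0,0,0,0,0,0,0,0,0,0,0,0,0,0,0,0,0,0,0,0,0,0,0,0,0,0,0,0,0,0], "claw": 0, "newtons": 45}}

```text
time: 2.28
tool_pos: [0.4824, -0.1199, 0.0964]
tool_rot: [3.141, -0.001, 0.441]
contact_force: [0.5, 0.5, -0.1]
opening: 0.063
```

Emit:
{"method": "jog_arm", "body": {"deltas": [0,0,0,0,0,0,0,0,0,0,0,0,0,0,0,0,0,0]}}

```text
time: 2.53
tool_pos: [0.4822, -0.1198, 0.0961]
tool_rot: [3.141, -0.0, 0.441]
contact_force: [-0.0, -0.4, 3.4]
opening: 0.0557
```

Gripped at 55.7 mm. I'm lifting, then going beside the mill while turning +66°.

Emit:
{"method": "jog_arm", "body": {"deltas": [0,0,0.2,0,0,0,0,0,0.5,0,0,0,0,0,0.8,0,0,0,0,0,1.0,0,0,0]}}

```text
time: 2.87
tool_pos: [0.4822, -0.1198, 0.1975]
tool_rot: [3.141, -0.001, 0.441]
contact_force: [0.2, -0.1, -3.7]
opening: 0.0555
```

Emit:
{"method": "jog_arm", "body": {"deltas": [0.12,0.12,0.05,0,0,0.07,0.24,0.24,0.05,0,0,0.14,0.36,0.36,0.05,0,0,0.22,0.48,0.48,0.05,0,0,0.29,0.6,0.6,0.05,0,0,0.36]}}

```text
time: 3.28
tool_pos: [0.5419, -0.059, 0.1998]
tool_rot: [-3.14, 0.001, 1.012]
contact_force: [0.8, 0.4, -3.8]
opening: 0.0558
```

Emit:
{"method": "jog_arm", "body": {"deltas": [0.11,0.12,0,0,0,0.07,0.22,0.24,0,0,0,0.15,0.33,0.36,0,0,0,0.22,0.44,0.48,0,0,0,0.3,0.53,0.6,0,0,0,0.37]}}

```text
time: 3.7
tool_pos: [0.595, 0.0009, 0.1994]
tool_rot: [-3.139, -0.0, 1.594]
contact_force: [-0.3, 0.6, -4.1]
opening: 0.0556
```

Emit:
{"method": "jog_arm", "body": {"deltas": [0,0,0,0,0,0,0,0,0,0,0,0,0,0,0,0,0,0]}}

```text
time: 3.95
tool_pos: [0.5942, -0.0001, 0.1999]
tool_rot: [-3.14, 0.0, 1.585]
contact_force: [0.1, -0.1, -3.9]
opening: 0.0557
```

Run:
```python
from h import *
p,w=shot('wrist','w2.png'); s=robot.observe(); print(s['time'],s['tool_pos'],s['tool_rot'],s['contact_force'])
np.save('p2.npy',p,allow_pickle=True)
a=cv2.imread('pics/a.png')[175:250,190:325]; a=cv2.resize(a,(640,356),interpolation=3)
cv2.imwrite('pics/f.png',w)
```

```text
4.0 [ 5.94286039e-01 -3.65625892e-04  2.00145002e-01] [-3.14001470e+00  1.57734263e-04  1.58526533e+00] [ 0.52119825  0.12124967 -4.15536459]
```

View pics/f.png

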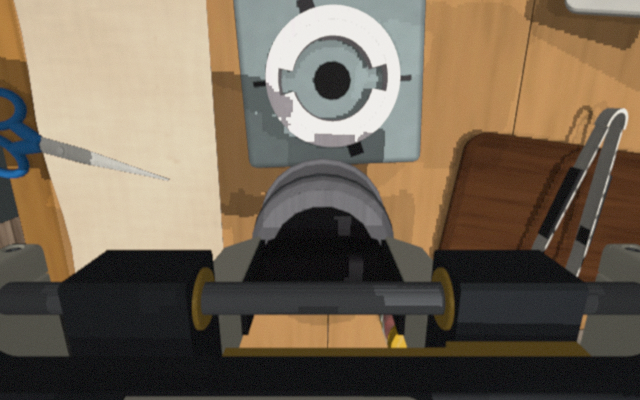

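The wrist view shows the collar centred near (332,76), stripes at about (260,83) and (405,77), and the held cup's rim arc with its top near (323,161). I'll fit the collar and check the cup's offset with an overlay.

Run:
```python
from h import *
from scipy.optimize import least_squares
p=np.load('p2.npy',allow_pickle=True).item(); w=cv2.imread('pics/w2.png')
def fit(p,im,box):
    u0,v0,u1,v1=box
    m=np.zeros(im.shape[:2],np.uint8); m[v0:v1,u0:u1]=(im[v0:v1,u0:u1].min(2)>195)*255
    c=max(cv2.findContours(m,0,1)[0],key=cv2.contourArea); h=cv2.convexHull(c)[:,0]
    q=np.array([ray(p,u,v,.069)[:2] for u,v in h])
    r=least_squares(lambda a:np.hypot(*(q-a[:2]).T)-a[2],[*q.mean(0),.05],loss='soft_l1',f_scale=.001)
    return r.x
print('wrist',fit(p,w,(255,0,410,150)))
print('top',fit(robot.camera_params('top'),cv2.imread('pics/a.png'),(262,185,305,230)))
for z in(.055,.06,.069):
  a,b=ray(p,260,83.5,z),ray(p,405,77.5,z); d=b-a; print(z,'stripes mid',(a+b)[:2]/2,'yaw',np.degrees(np.arctan2(d[1],d[0])))
a,b=ray(p,306,4,.055),ray(p,356,149,.055); d=b-a;print('squares mid',(a+b)[:2]/2,np.degrees(np.arctan2(d[1],d[0])))
im=w[:250,180:480]; im=cv2.resize(im,None,fx=2.4,fy=2.4,interpolation=3); off=np.array([180,0])
x,y,_=robot.observe()['tool_pos']
dz=.200-.096
def ring(cx,cy,r,z,col):
    t=np.linspace(0,6.3,90); q=np.array([proj(p,(cx+r*np.cos(k),cy+r*np.sin(k),z)) for k in t]); cv2.polylines(im,[((q-off+.5)*2.4-.5).round().astype(int)],1,col,1)
ring(x,y,.0375,.08+dz,(0,0,255)); ring(x,y,.04,.024+dz,(0,255,0))
c=fit(p,w,(255,0,410,150)); ring(c[0],c[1],.05,.069,(255,0,0)); ring(c[0],c[1],.0305,.069,(255,0,255))
cv2.imwrite('pics/g.png',im)
```

```text
wrist [0.60009053 0.08647393 0.04973905]
top [0.59965735 0.08902225 0.05000492]
0.055 stripes mid [0.60023859 0.08588399] yaw 3.117945976654689
0.06 stripes mid [0.60012129 0.08569238] yaw 3.117945976654682
0.069 stripes mid [0.59991013 0.08534749] yaw 3.1179459766546893
squares mid [0.60027533 0.08593279] -68.77049152534818
```

View pics/g.png

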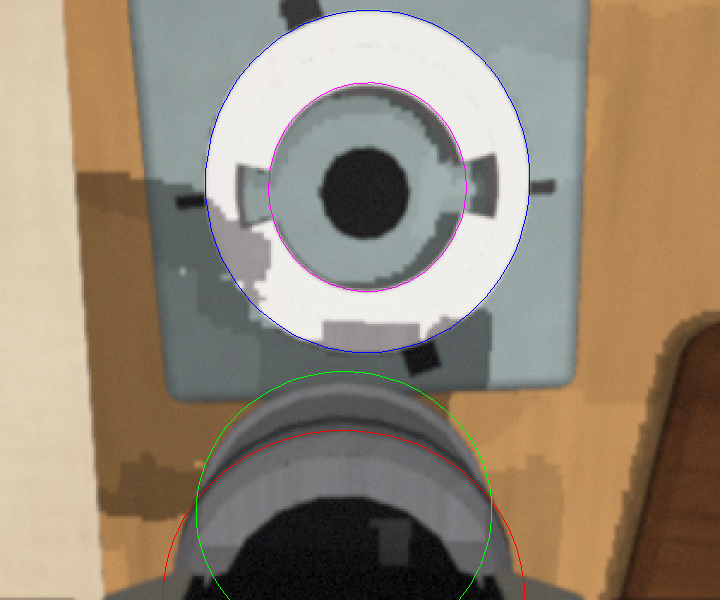

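The collar fits at (0.600, 0.087) and yaw 3.1°, and both stripes and squares agree. The held flange lies about 2–3 mm to -y of the TCP and is centred in x. I'm moving just above the socket and looking again.

Emit:
{"method": "jog_arm", "body": {"deltas": [0.03,0.3,0,0,0,0.026,0.06,0.6,0,0,0,0.026,0.06,0.89,0,0,0,0.026,0.06,0.89,-0.28,0,0,0.026,0.06,0.89,-0.28,0,0,0.026]}}

```text
time: 4.42
tool_pos: [0.5983, 0.0899, 0.1687]
tool_rot: [-3.134, -0.0, 1.629]
contact_force: [-2.0, 0.6, -6.2]
opening: 0.0553
```

Emit:
{"method": "jog_arm", "body": {"deltas": [0,0,0,0,0,0,0,0,0,0,0,0]}}

```text
time: 4.58
tool_pos: [0.6012, 0.0881, 0.1734]
tool_rot: [3.141, 0.0, 1.627]
contact_force: [0.1, -0.1, -4.1]
opening: 0.0556
```

Run:
```python
from h import *
p,w=shot('wrist','w3.png'); s=robot.observe(); print(s['time'],s['tool_pos'],s['tool_rot'],s['contact_force'])
np.save('p3.npy',p,allow_pickle=True)
im=cv2.resize(w[100:350,180:480],None,fx=2.4,fy=2.4,interpolation=3); off=np.array([180,100])
x,y,z=s['tool_pos']; dz=z-.096
def ring(cx,cy,r,z,col):
    t=np.linspace(0,6.3,90); q=np.array([proj(p,(cx+r*np.cos(k),cy+r*np.sin(k),z)) for k in t]); cv2.polylines(im,[((q-off+.5)*2.4-.5).round().astype(int)],1,col,1)
ring(x,y-.002,.04,.024+dz,(0,255,0)); ring(.6,.087,.05,.069,(255,0,0))
cv2.imwrite('pics/h.png',im)
```

```text
4.6333 [0.60157103 0.0879995  0.17392577] [3.13997491e+00 3.28835852e-04 1.62641675e+00] [-0.03148105 -0.29980124 -4.98165862]
```

View pics/h.png

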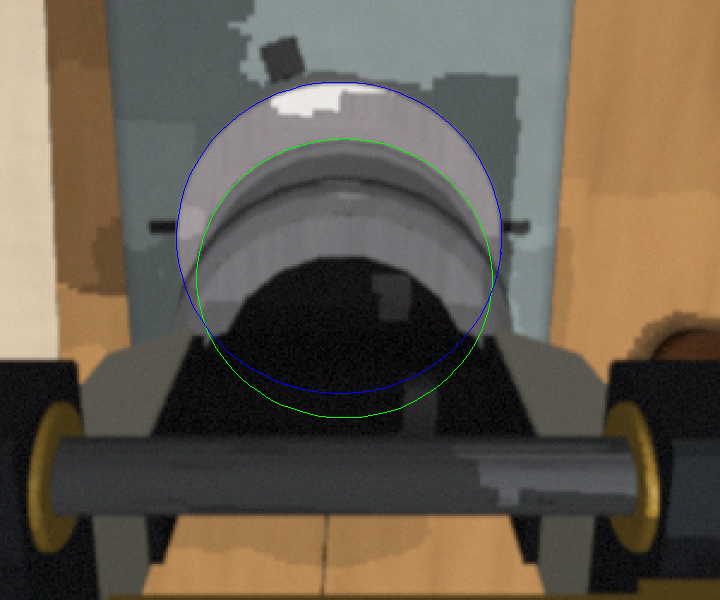

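The collar model fits. The cup needs a shift of about -1 mm in x and +1.5 mm in y. I'm lowering it in steps and watching the force.

Emit:
{"method": "jog_arm", "body": {"deltas": [-0.01,0.015,0,0,0,0,-0.01,0.015,-0.04,0,0,0,-0.01,0.015,-0.09,0,0,0,-0.01,0.015,-0.12,0,0,0,-0.01,0.015,-0.12,0,0,0]}}

```text
time: 5.05
tool_pos: [0.5995, 0.0905, 0.1597]
tool_rot: [-3.14, -0.0, 1.628]
contact_force: [0.3, -0.2, -3.2]
opening: 0.0557
```

Emit:
{"method": "jog_arm", "body": {"deltas": [0,0,-0.02,0,0,0,0,0,-0.04,0,0,0,0,0,-0.05,0,0,0,0,0,-0.05,0,0,0]}}

```text
time: 5.38
tool_pos: [0.5999, 0.0907, 0.1554]
tool_rot: [-3.141, 0.0, 1.628]
contact_force: [0.4, 0.0, -5.3]
opening: 0.0559
```

The foot is 10 mm below the collar top with no contact. Continuing down.

Emit:
{"method": "jog_arm", "body": {"deltas": [0,0,-0.02,0,0,0,0,0,-0.04,0,0,0,0,0,-0.06,0,0,0,0,0,-0.06,0,0,0]}}

```text
time: 5.72
tool_pos: [0.5997, 0.0907, 0.1492]
tool_rot: [-3.141, -0.0, 1.628]
contact_force: [0.3, 0.4, -4.9]
opening: 0.0559
```

Emit:
{"method": "jog_arm", "body": {"deltas": [0,0,-0.02,0,0,0,0,0,-0.03,0,0,0,0,0,-0.03,0,0,0]}}

```text
time: 5.97
tool_pos: [0.6001, 0.0907, 0.1472]
tool_rot: [3.141, 0.0, 1.628]
contact_force: [-0.5, -0.3, -2.1]
opening: 0.0556
```

Seat contact is felt at z = 0.147, as expected. Now the clockwise twist, following the 3 mm draw-down.

Emit:
{"method": "jog_arm", "body": {"deltas": [0,0,-0.002,0,0,-0.07,0,0,-0.004,0,0,-0.14,0.01,0,-0.008,0,0,-0.22,0.015,-0.005,-0.012,0,0,-0.3,0.02,-0.006,-0.016,0,0,-0.37], "newtons": 55}}

```text
time: 6.38
tool_pos: [0.6021, 0.0901, 0.1461]
tool_rot: [3.141, -0.0, 1.041]
contact_force: [-3.2, -0.7, 2.8]
opening: 0.0555
```

Emit:
{"method": "jog_arm", "body": {"deltas": [0.003,-0.003,-0.004,0,0,-0.07,0.006,-0.006,-0.008,0,0,-0.14,0.009,-0.01,-0.012,0,0,-0.21,0.012,-0.013,-0.015,0,0,-0.28,0.014,-0.016,-0.017,0,0,-0.35]}}

```text
time: 6.8
tool_pos: [0.6034, 0.0884, 0.1443]
tool_rot: [3.141, -0.0, 0.492]
contact_force: [-1.0, 1.3, 1.3]
opening: 0.0556
```

Emit:
{"method": "jog_arm", "body": {"deltas": [0,-0.003,0,0,0,-0.04,0,-0.004,0,0,0,-0.08,0,-0.004,0,0,0,-0.08]}}

```text
time: 7.05
tool_pos: [0.6026, 0.088, 0.1443]
tool_rot: [3.142, 0.001, 0.369]
contact_force: [-4.5, -0.6, 4.1]
opening: 0.0555
```

```bash
python3 -c "
from h import *
s=robot.observe();print(s['tool_pos'],s['tool_rot'],s['contact_force'],s['torque'],s['opening'],np.degrees(s['tool_rot'][2])-90)"
```

```text
[0.60262385 0.0879779  0.14428797] [3.14156749e+00 1.49603075e-03 3.69288058e-01] [-4.4661271  -0.6434679   4.11766962] [-0.09225955  1.15100608  0.06871634] 0.05549727448470172 -68.84135286408875
```

The twist has turned 72.1°. I'm pushing 3–4° more to feel the stop.

Emit:
{"method": "jog_arm", "body": {"deltas": [0,0,0,0,0,-0.02,0,0,0,0,0,-0.04,0,0,0,0,0,-0.04]}}

```text
time: 7.3
tool_pos: [0.6028, 0.088, 0.1443]
tool_rot: [3.14, 0.001, 0.313]
contact_force: [-5.7, -0.9, 4.4]
opening: 0.0557
```

```bash
python3 -c "
from h import *
s=robot.observe();print(s['tool_pos'],s['contact_force'],s['torque'],s['opening'],np.degrees(s['tool_rot'][2])-90)"
```

```text
[0.60278041 0.08801321 0.14429205] [-5.66427001 -0.91188306  4.3946207 ] [-0.20389308  1.17460183  2.02835911] 0.055657489670549065 -72.08848619070642
```

Torque is 2.0 N m at the stop and z dropped 3 mm, so the cup is locked. I'm releasing, rising, and going above the knob with a +75° turn.

Emit:
{"method": "jog_arm", "body": {"deltas": [0,0,0,0,0,0,0,0,0,0,0,0,0,0,0,0,0,0,0,0,0,0,0,0,0,0,0,0,0,0], "claw": 1}}

```text
time: 7.72
tool_pos: [0.6037, 0.088, 0.1434]
tool_rot: [-3.142, -0.001, 0.308]
contact_force: [-0.2, 0.1, 0.1]
opening: 0.0842
```

Emit:
{"method": "jog_arm", "body": {"deltas": [0,0,0.15,0,0,0,0,0,0.4,0,0,0,0,0,0.7,0,0,0,0,0,0.8,0,0,0]}}

```text
time: 8.05
tool_pos: [0.6052, 0.0881, 0.2277]
tool_rot: [3.14, -0.006, 0.309]
contact_force: [1.0, -0.3, 0.9]
opening: 0.0917
```

Emit:
{"method": "jog_arm", "body": {"deltas": [-0.01,0.15,0,0,0,0.07,-0.02,0.3,0,0,0,0.14,-0.03,0.45,0,0,0,0.22,-0.04,0.6,0,0,0,0.3,-0.05,0.75,0,0,0,0.37]}}

```text
time: 8.47
tool_pos: [0.5983, 0.1637, 0.2229]
tool_rot: [-3.141, 0.0, 0.896]
contact_force: [0.7, 0.1, 0.1]
opening: 0.0917
```

Emit:
{"method": "jog_arm", "body": {"deltas": [-0.01,0.15,0,0,0,0.07,-0.02,0.3,0,0,0,0.15,-0.03,0.45,0,0,0,0.23,-0.04,0.6,0,0,0,0.31,-0.06,0.74,-0.1,0,0,0.39]}}

```text
time: 8.88
tool_pos: [0.5934, 0.2382, 0.2147]
tool_rot: [3.138, -0.001, 1.506]
contact_force: [0.6, 1.0, -0.8]
opening: 0.0916
```

Emit:
{"method": "jog_arm", "body": {"deltas": [0,0,-0.1,0,0,0.05,0,0,-0.1,0,0,0.07,0,0,-0.1,0,0,0.07]}}

```text
time: 9.13
tool_pos: [0.592, 0.2373, 0.2021]
tool_rot: [-3.14, 0.0, 1.611]
contact_force: [0.2, -0.4, 0.2]
opening: 0.092
```

Run:
```python
from h import *
p,w=shot('wrist','w4.png'); s=robot.observe(); print(s['time'],s['tool_pos'],s['tool_rot'],s['contact_force'])
np.save('p4.npy',p,allow_pickle=True)
for z in(.075,.105,.12): print(z,proj(p,[.592,.237,z]))
pt,t=shot('top','t4.png')
t=cv2.resize(t[170:255,185:330],(640,375),interpolation=3)
cv2.imwrite('pics/i.png',cv2.resize(np.vstack([w[:300],t]),(569,600)))
```

```text
9.1833 [0.59232958 0.23717044 0.20274716] [-3.14094665e+00  1.09277600e-04  1.60913784e+00] [-0.07900193 -0.95385823  0.0188621 ]
0.075 [322.92342772 193.10901061]
0.105 [322.88793102 204.19105848]
0.12 [322.86698972 210.72892005]
```

View pics/i.png

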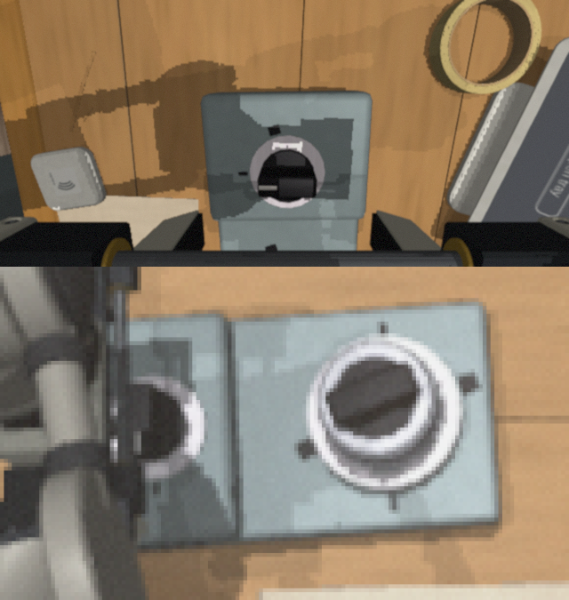

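The wrist view shows the knob bar centred near (322,212), level with the jaws. The top view shows the locked cup's bar aligned with the black squares. I'm descending onto the knob and gripping it over the ends.

Emit:
{"method": "jog_arm", "body": {"deltas": [0,-0.02,-0.3,0,0,0,0,-0.02,-0.6,0,0,0,0,-0.02,-0.85,0,0,0,0,-0.02,-0.98,0,0,0,0,-0.02,-0.98,0,0,0]}}

```text
time: 9.65
tool_pos: [0.5907, 0.2343, 0.102]
tool_rot: [-3.136, 0.001, 1.608]
contact_force: [-0.6, 0.8, 0.2]
opening: 0.0919
```

Emit:
{"method": "jog_arm", "body": {"deltas": [0,0,0,0,0,0,0,0,0,0,0,0,0,0,0,0,0,0,0,0,0,0,0,0,0,0,0,0,0,0], "claw": 0, "newtons": 45}}

```text
time: 10.07
tool_pos: [0.5929, 0.2352, 0.1066]
tool_rot: [3.14, -0.0, 1.61]
contact_force: [-0.4, 0.3, -0.0]
opening: 0.0629
```

Emit:
{"method": "jog_arm", "body": {"deltas": [0,0,0,0,0,0,0,0,0,0,0,0,0,0,0,0,0,0,0,0,0,0,0,0,0,0,0,0,0,0]}}

```text
time: 10.48
tool_pos: [0.5921, 0.2351, 0.1057]
tool_rot: [-3.141, 0.0, 1.61]
contact_force: [-3.3, 0.0, 2.8]
opening: 0.0457
```

```bash
python3 -c "
from h import *
s=robot.observe();print(s['tool_pos'],s['contact_force'],s['torque'],s['opening'],np.degrees(s['tool_rot'][2])-90)"
```

```text
[0.59208417 0.23507969 0.10570084] [-3.28614428  0.02596267  2.80974676] [-0.12083179  0.42765459  0.0017032 ] 0.045691319341974276 2.2470307221930597
```

Gripped at 45.7 mm, which is the bar. Pushing in.

Emit:
{"method": "jog_arm", "body": {"deltas": [0,0,-0.02,0,0,0,0,0,-0.04,0,0,0,0,0,-0.07,0,0,0,0,0,-0.07,0,0,0]}}

```text
time: 10.82
tool_pos: [0.5921, 0.2351, 0.099]
tool_rot: [-3.141, 0.0, 1.61]
contact_force: [-6.5, -2.0, 9.1]
opening: 0.0459
```

```bash
python3 -c "
from h import *
s=robot.observe();print(s['tool_pos'],s['contact_force'],s['torque'],s['opening'])"
```

```text
[0.5920934  0.23512577 0.09902927] [-6.48786263 -1.96156732  9.123789  ] [-0.17939858  0.85948018 -0.04545193] 0.04591779496385008
```

Emit:
{"method": "jog_arm", "body": {"deltas": [0,0,-0.012,0,0,-0.06,0,0,-0.012,0,0,-0.13,-0.005,0,-0.012,0,0,-0.2,-0.008,0.003,-0.012,0,0,-0.27,-0.01,0.004,-0.012,0,0,-0.34]}}

```text
time: 11.23
tool_pos: [0.5911, 0.2354, 0.0987]
tool_rot: [3.141, 0.0, 1.071]
contact_force: [-7.5, -2.7, 14.3]
opening: 0.0458
```

Emit:
{"method": "jog_arm", "body": {"deltas": [0,0,0,0,0,-0.07,-0.003,0.002,0,0,0,-0.14,-0.005,0.004,0,0,0,-0.21,-0.007,0.007,0,0,0,-0.28,-0.008,0.01,0,0,0,-0.35]}}

```text
time: 11.65
tool_pos: [0.5903, 0.2361, 0.0987]
tool_rot: [3.141, 0.0, 0.521]
contact_force: [-7.1, -3.6, 14.6]
opening: 0.0456
```

Emit:
{"method": "jog_arm", "body": {"deltas": [0,0,0,0,0,-0.06,0,0,0,0,0,-0.12,0,0,0,0,0,-0.16,0,0,0,0,0,-0.16]}}

```text
time: 11.98
tool_pos: [0.5901, 0.2364, 0.0987]
tool_rot: [3.141, 0.0, 0.275]
contact_force: [-8.0, -1.7, 14.2]
opening: 0.0456
```

```bash
python3 -c "
from h import *
s=robot.observe();print(s['tool_pos'],s['contact_force'],s['torque'],s['opening'],np.degrees(s['tool_rot'][2])-90)"
```

```text
[0.59006546 0.23644679 0.09872528] [-7.98805691 -1.74318434 14.18008075] [-0.451614    1.39799452  1.31565683] 0.04563714592264695 -74.26681025676677
```

Turned 76.5° with 1.3 N m at the stop, so the knob is at its end of travel. I'm releasing, then rising and backing off.

Emit:
{"method": "jog_arm", "body": {"deltas": [0,0,0,0,0,0,0,0,0,0,0,0,0,0,0,0,0,0,0,0,0,0,0,0,0,0,0,0,0,0], "claw": 1}}

```text
time: 12.4
tool_pos: [0.5906, 0.2364, 0.0967]
tool_rot: [3.141, 0.0, 0.275]
contact_force: [-0.8, 0.3, 0.7]
opening: 0.0746
```

Emit:
{"method": "jog_arm", "body": {"deltas": [0,0,0.2,0,0,0,0,0,0.5,0,0,0,0,0,0.8,0,0,0,0,0,1,0,0,0]}}

```text
time: 12.73
tool_pos: [0.5914, 0.2366, 0.1999]
tool_rot: [3.141, -0.003, 0.275]
contact_force: [0.3, 0.1, -0.0]
opening: 0.0917
```

Emit:
{"method": "jog_arm", "body": {"deltas": [-0.25,-0.1,0.2,0,0,0,-0.5,-0.2,0.4,0,0,0,-0.75,-0.2,0.5,0,0,0,-1,-0.3,0.5,0,0,0]}}

```text
time: 13.07
tool_pos: [0.4908, 0.2072, 0.2496]
tool_rot: [-3.141, -0.005, 0.275]
contact_force: [0.3, 0.8, 0.6]
opening: 0.0919
```

Emit:
{"method": "jog_arm", "body": {"deltas": [-0.25,-0.25,0,0,0,0,-0.5,-0.5,0,0,0,0,-0.75,-0.75,0,0,0,0,-0.9,-1,0,0,0,0,-0.9,-1,0,0,0,0]}}

```text
time: 13.48
tool_pos: [0.3978, 0.1038, 0.2473]
tool_rot: [3.14, 0.002, 0.273]
contact_force: [0.8, 1.2, -0.3]
opening: 0.0916
```

Run:
```python
from h import *
s=robot.observe(); print(s['time'],s['tool_pos'],s['contact_force'])
_,t=shot('top','t5.png');_,b=shot('scene','b5.png')
t=cv2.resize(t[165:300,190:470],(800,386),interpolation=3); b=cv2.resize(b[190:275,205:400],(490,214),interpolation=3)
cv2.imwrite('pics/j.png',np.vstack([t,np.pad(b,((0,0),(0,310),(0,0)))]))
```

```text
13.4833 [0.39780258 0.10384715 0.24727374] [ 0.82546775  1.2294801  -0.32799655]
```

View pics/j.png

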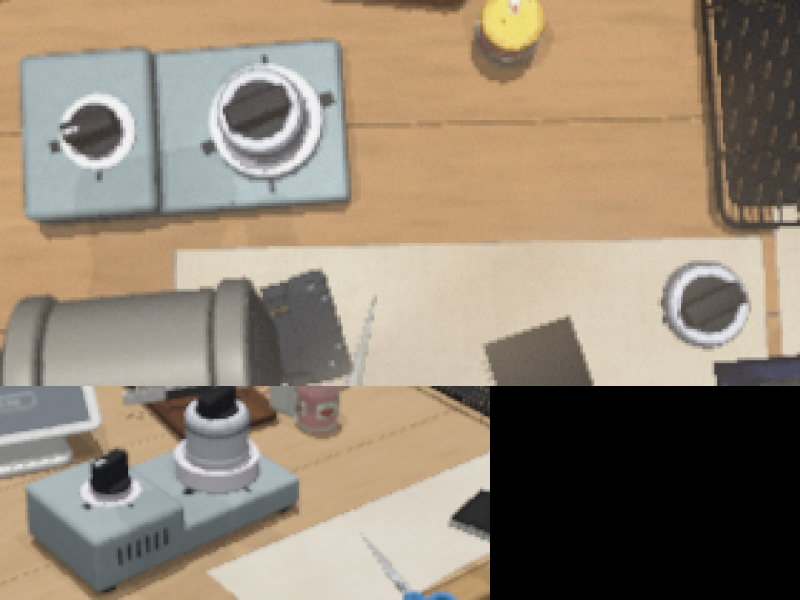

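The cup is in the collar with its bar on the squares, the low cup is unmoved, and the knob looks turned and up. One last crop to check the knob angle and height against before.

Run:
```python
from h import *
out=[]
for f,g in(('a.png','b.png'),('t5.png','b5.png')):
    t=cv2.imread('pics/'+f)[192:230,204:244]; b=cv2.imread('pics/'+g)[208:246,230:270]
    out.append(np.hstack([cv2.resize(k,(300,285),interpolation=3) for k in(t,b)]))
cv2.imwrite('pics/k.png',np.vstack(out))
```

```text
(no output)
```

View pics/k.png

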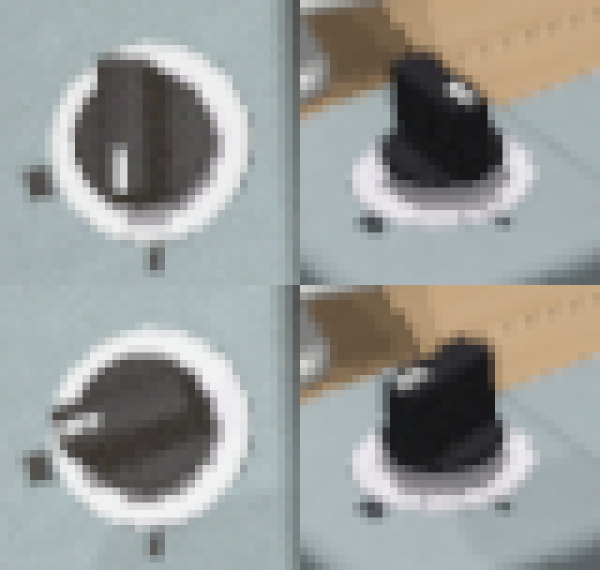

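The knob pointer has moved from the stripe to the run square (about 75° clockwise). Its skirt stands as high as before, so it has sprung back up.

```bash
python3 -c "
from cell import robot
print(robot.hand_in())"
```

```text
the job is handed in; nothing more can be done
None
```

The job is done and handed in at about 13.6 s of the 58 s allowed; the hand-in reports no verdict.

- **Tall cup:** I set it into the collar through the gaps and met the sprung seat at the expected height. I twisted it 72° clockwise; it drew down 3 mm and stopped hard at about 2 N m. The last top picture shows its bar grip in line with the black squares.
- **Knob:** I pushed it about 7 mm fully in and turned the gripper 76.5° clockwise until it met the end stop (1.3 N m), then let go. The last crops show the pointer at the run square and the knob back at its original height.
- **Low cup:** It was never touched and looks unmoved in the last top picture. The arm is clear of everything.

**Disagreements:**
- The wrist and top cameras differed by about 2.5 mm on the collar's position. I used a value near the wrist's, and the cup went in without resistance.
- The wrist picture alone left the two cups' heights unclear. Comparing all three views settled which was the tall one.
- I estimated the knob's final angle and height by eye from enlarged pictures; the joint itself was not read.

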